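Hang the washed pine arch astride the empty rail

TASK

The pine arch lying on its side on the shelf has been washed and belongs astride whichever of the two steel rails is empty. Stand it up on its two feet on the shelf and let go of it, then take hold of it again and set it down (not drop it) astride the middle stretch of the empty rail, between the posts, crown up, so that it hangs there by itself clear of the shelf. Leave its twin on the other rail and everything else on the shelf where they are.

Things in the scene. Friction and masses are not known exactly. Their poses are not given: they have to be found in the camera images.
- arch: Solid pine U-shaped tunnel, 90 g. Wall 16 mm, inner width 48, outer 80, height 90 crown to feet, tunnel 56 long between flat ends. Lies on one end, crown away from the robot within 35 deg. Origin: centre of the crown half circle in that end. x to the crown (feet at -50 mm, legs straight), y leg to leg (walls at 24 to 40 mm either side), z along the tunnel (up at the start, to 56)
- arch_seat (a point): Middle of the underside of the arch's crown, which comes to rest on top of a rail: 24 mm in x, 28 mm in z from the arch's origin, same axes (x up when it stands). With a finger inside the tunnel there is no room for the tube; taken by its flat ends at the crown the tunnel stays free
- arch_top (a point): Middle of the outside of the arch's crown: 40 mm in x, 28 mm in z from the arch's origin, same axes; 16 mm of wood between it and arch_seat, 90 mm above the shelf when the arch stands. Standing, the arch rocks back onto its feet if leaned less than 30 deg along the tunnel
- stand_1: Rail screwed to the shelf: level steel tube, 34 mm diameter, 200 mm long along its y, its top 147 mm above the shelf, on two 18 mm posts 85 mm either side of the middle, 48 mm flanges at their feet. Origin on the shelf under the tube's middle, z up. Looks just like stand_2; either may be on the robot's left. This is the one that starts empty
- rail_1 (a point): Top of stand_1's tube at its middle, 147 mm above the shelf; y along the tube, z up
- stand_2: The other rail, alike in every way to stand_1; the twin hangs on it at the start and must stay there
- rail_2 (a point): Top of stand_2's tube at its middle, 147 mm above the shelf; y along the tube, z up
- twin: A second pine arch just like the first, hanging loose astride a rail, crown up. Origin midway between its feet, z up to the crown (90 mm), y along the tunnel. Leave it alone
- bowl: Stainless steel bowl, 120 mm across, 42 mm high, loose, under 200 g; origin at the centre of its underside. Bystander
- tub: Clear pellet tub with white lid and knob, 106 mm across, 131 mm high, loose; origin at the centre of its underside. Bystander
- hideaway: White ceramic dome with a dark doorway, 116 mm across, 80 mm high, loose; origin at the centre of its underside. Bystander
- brush: Black slicker brush lying pins down, about 155 mm long along its x (handle to -x), head 75 mm wide, 22 mm high, loose; origin under the neck, on the shelf. Bystander
Things that resemble listed ones, but are neither listed nor needed, are in the scene too. Leave any green look-alike of the arch alone.

How it is judged:
By the outcome, as a careful person would: the job done as asked, in the order asked, and still so for the second after the job is handed in, with the robot touching nothing.
It also fails if it takes over 62 s, if anything falls off the work surface, if the arm or the gripper's body presses on something with over 40 N, if the wrist force passes 120 N, or if a joint passes its speed limit or range.

ROBOT

A 7-joint arm with a two-finger parallel gripper is mounted at the origin on the work surface. World frame = base frame: x ahead of the robot, y to its left, z up, the work surface at z = 0. Lengths are in m, angles in rad, forces in N, time in s.
With the tool pointing down it reaches from about 0.4 to 0.85 m from the base axis. Payload 10.4 kg.
Tool frame: the origin (TCP) lies at the very end of the fingers, on their centre line; the grasp point (between the pads) lies 19 mm behind it; z points along the fingers, y is the line along which they close (so a half turn about z gives the same grasp; the last joint's range is limited). The gripper opens to 87 mm and grips with 3 to 60 N. Pads are 19 mm wide; open, the fingers measure 117 mm over their backs; the gripper's body (75 mm by 190 mm) begins 51 mm behind the grasp point.
Start: joints at [-1.212, 0.332, -0.065, 1.46, 0.022, 1.35, -0.088], TCP at [0.233, 0.58, 0.223] pointing down, gripper open.
Joint ranges: [-2.6, 2.6], [-0.5, 2.12], [-1.47, 1.34], [0.16, 2.42], [-1.27, 4.41], [0.06, 2.06], [-2.6, 2.6]. Speed limits (rad/s): [2.22, 2.22, 2.79, 2.79, 3.14, 3.14, 3.14].

INTERFACE

Orientations are given as a unit quaternion [x, y, z, w].
In Python, from bench import status, camera, order gives the robot as it stands.
- The arm moves only by the tool jog_arm, never from a script. Its argument "plan" is a list of rows, each a list of 7 numbers: the turn, a rotation vector about the tool's x, y, z in rad, then the shift along the tool's x, y, z in mm, then the opening, from -1 (shut) to 1 (fully open). A call has 1 to 12 rows; each row is the pose to reach, as a shift and turn from the pose commanded when the call began, along the tool's axes at that moment; what a row does not reach only later rows make up. A row lasts 1/10 s, in which the tool goes at most 50 mm and 8.59 degrees, less where a joint would pass 70% of its speed; a pose out of reach is approached as far as the arm can. A call with a gripper value outside its range is refused whole. The fingers move at their own pace and stop on an object; "squeeze" is the grip in N (left out, the last holds). Time passes only in rows, so rows that repeat a pose let the fingers close. It gives the time, the measured TCP pose, the force, the opening and the grip force at its end, in the units of the state.
- status.read_state(): the state, without advancing time (a new reading comes with each control period).
- camera(name): name is "side" or "top"; returns a dict with "image" (480x640x3 uint8, red, green, blue), "z_map" (480x640 float32, m along the optical axis (not along the pixel's ray), 0 where there is no reading), "fx", "fy", "cx", "cy" (pixels), "k1" (the pictures are not rectified: a ray, as slopes to the right and down, at radius r is drawn at 1 + k1 r^2 times it, then the intrinsics apply), "world_from_camera" (4x4, takes a point from camera to world coordinates). Camera axes: x right, y down, z forward; pixel columns grow to the right and rows downward; lengths in m; the calibration is good to about 2 mm. A picture is of the moment at which its call begins.
- order.close_job(): hands the job in; it is judged then, once.
The state is a dict: "time": time; "joint_positions": joint angles; "joint_vel": joint speeds; "joint_torque": joint torques, N m; "ee_pos": TCP position; "eef_rot": TCP orientation; "ft_force": force on the tool from outside, world axes, zero at the start; "torque": the same for the moment, N m; "width": finger opening in m; "grip_force": force on a finger pad.
Only numpy, scipy, OpenCV 4.12 (cv2) and the standard library are available. Lean on these libraries where they do the work, as an engineer would, in place of code of your own. Each camera call takes 0.05 s, during which the arm holds its last target. There are 200 camera calls.

## Working session

There is one attempt and no reset: what is moved stays moved. The work goes in short steps, Python scripts to look and compute and a tool call to move; the robot and the scene stay as the last step left them, time stands still between calls to the robot, and variables do not carry over. Pictures are saved under pics/ and viewed, at most 10 in all, crops included, and the job is handed in when it is done.

Besides the shell and the picture viewer there is one more tool, called after "Emit:" by a JSON object that holds its "api" and its "payload", one argument or row to a line. jog_arm: Moves the arm, as the interface text tells. Its arguments: {"type":"object","properties":{"plan":{"type":"array"},"squeeze":{"type":"number"}},"required":["plan"]}

```bash
mkdir -p pics; cat > h.py <<'E'
import numpy as np, cv2
from bench import status, camera, order
from scipy.spatial.transform import Rotation as R
def cloud(c):
    h,w=c["z_map"].shape
    u,v=np.meshgrid(np.arange(w),np.arange(h))
    xd=(u-c["cx"])/c["fx"]; yd=(v-c["cy"])/c["fy"]
    x,y=xd.copy(),yd.copy()
    for _ in range(15):
        s=1+c["k1"]*(x*x+y*y); x,y=xd/s,yd/s
    z=c["z_map"]; P=np.stack([x*z,y*z,z],-1)
    T=np.array(c["world_from_camera"])
    W=P@T[:3,:3].T+T[:3,3]; W[z<=0]=np.nan
    return W
def save(c,n,box=None,s=1):
    im=c["image"][...,::-1]
    if box: im=im[box[1]:box[3],box[0]:box[2]]
    cv2.imwrite("pics/"+n,cv2.resize(im,None,fx=s,fy=s))
def rel(pos,Rm,st=None):
    st=st or status.read_state()
    R0=R.from_quat(st["eef_rot"]); d=R0.inv().apply(np.array(pos)-st["ee_pos"])*1000
    return (R0.inv()*Rm).as_rotvec().round(4), d.round(1)
E
python3 - <<'E'
from h import *
for n in ("side","top"):
    c=camera(n); save(c,n+"0.png"); print(n,np.array(c["world_from_camera"]).round(3).tolist(),c["fx"],c["k1"])
    np.savez("/tmp/"+n,im=c["image"],W=cloud(c))
s=status.read_state(); print({k:np.round(v,3).tolist() for k,v in s.items()})
E
```

```text
side [[0.802, -0.336, 0.494, -0.057], [-0.598, -0.431, 0.676, -0.842], [-0.014, -0.837, -0.547, 0.814], [0.0, 0.0, 0.0, 1.0]] 602.2390155280239 -0.19590610316343865
top [[-0.02, -0.998, 0.066, 0.48], [-1.0, 0.02, 0.011, 0.008], [-0.013, -0.066, -0.998, 1.282], [0.0, 0.0, 0.0, 1.0]] 577.7243065551219 -0.012082166077075565
{'time': 0.1, 'joint_positions': [-1.212, 0.333, -0.065, 1.461, 0.022, 1.35, -0.088], 'joint_vel': [-0.001, -0.003, 0.001, -0.002, 0.0, 0.001, 0.002], 'joint_torque': [0.002, -62.454, 0.025, -39.072, -0.061, 0.037, 0.0], 'ee_pos': [0.233, 0.58, 0.222], 'eef_rot': [0.19, 0.982, -0.001, -0.0], 'ft_force': [0.185, 1.12, 0.65], 'torque': [-0.001, -0.009, 0.012], 'grip_force': 0.0, 'width': 0.087}
```

View pics/side0.png

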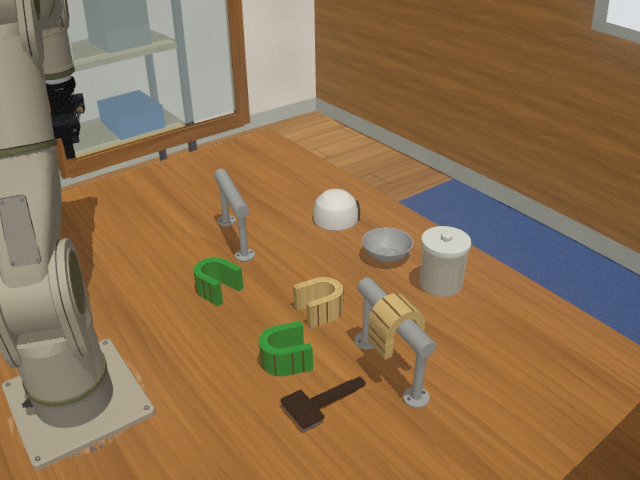

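View pics/top0.png

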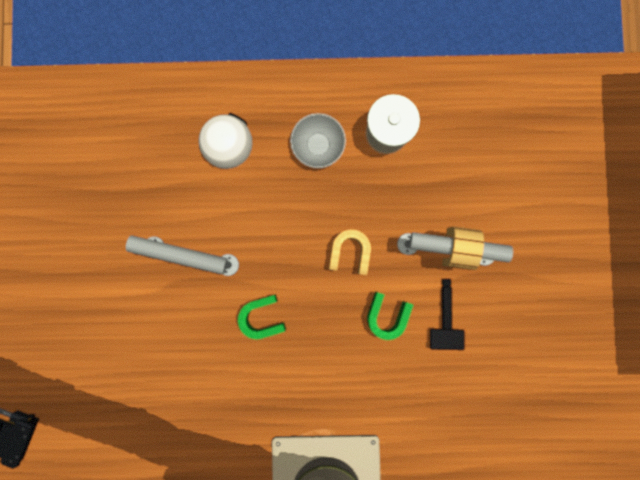

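Pine look-alikes in the top view: the lying pine arch at (350,250), the twin on the right rail at (467,248), and green arches at (262,317) and (390,317). I choose (350,250), which is pine and lying on its end. The empty rail is the left one, at (180,255).

```bash
cat > m.py <<'E'
from h import *
d=np.load("/tmp/top.npz"); im,W=d["im"],d["W"]
hsv=cv2.cvtColor(im,cv2.COLOR_RGB2HSV)
box=np.zeros(im.shape[:2],bool); box[220:285,320:380]=1
X=W[box&(abs(W[...,2]-.056)<.008)]
print("arch top",len(X),X.mean(0),np.percentile(X[:,2],[5,50,95]))
r=cv2.minAreaRect((X[:,:2]*1000).astype(np.float32)); print("rect",r)
# iterate: axes from rect corners
b=cv2.boxPoints(r); e=[(b[1]-b[0]),(b[2]-b[1])]; e=max(e,key=np.linalg.norm); e/=np.linalg.norm(e); e*=np.sign(e[0])
c=np.array(r[0]); o=c+e*(-5)
print("crown dir",e,np.degrees(np.arctan2(e[1],e[0])),"origin",o)
for nm,(u0,v0,u1,v1) in dict(empty=(115,225,245,280),twin=(395,225,520,270)).items():
    S=W[v0:v1,u0:u1].reshape(-1,3); Z=S[(S[:,2]>.135)&(S[:,2]<.157)]
    rr=cv2.minAreaRect((Z[:,:2]*1000).astype(np.float32)); print(nm,len(Z),rr,cv2.boxPoints(rr).round(0).tolist(),np.percentile(Z[:,2],[50,95,99]))
for nm,(u,v) in dict(hide=(225,140),bowl=(318,140),tub=(393,120),gl=(262,317),gr=(390,317),brush=(447,320)).items(): print(nm,W[v,u].round(3))
from PIL import Image
E
sed -i '$d' m.py; python3 m.py; python3 -c "
import numpy as np,cv2
d=np.load('/tmp/top.npz');cv2.imwrite('pics/crop1.png',cv2.resize(d['im'][210:290,310:420,::-1],None,fx=5,fy=5))"
```

```text
arch top 724 [ 0.51718131 -0.06244025  0.05608287] [0.05209443 0.05611765 0.06014245]
rect ((514.2391357421875, -61.51064682006836), (80.1483154296875, 89.30474853515625), 80.1770248413086)
crown dir [ 0.9853395  -0.17060478] -9.822984 origin [509.31243801 -60.65762293]
empty 1622 ((511.8752746582031, 290.6432189941406), (200.5795440673828, 33.05471420288086), 75.43814849853516) [[471.0, 198.0], [503.0, 189.0], [553.0, 384.0], [521.0, 392.0]] [0.14503015 0.1497928  0.15137625]
twin 1683 ((515.5305786132812, -273.6614685058594), (199.00274658203125, 76.63143920898438), 80.73453521728516) [[462.0, -366.0], [537.0, -378.0], [569.0, -182.0], [494.0, -169.0]] [0.14498127 0.1554891  0.15667428]
hide [0.752 0.2   0.078]
bowl [0.764 0.004 0.006]
tub [ 0.774 -0.148  0.131]
gl [0.373 0.135 0.004]
gr [ 0.368 -0.147 -0.   ]
brush [ 0.36  -0.268  0.017]
```

View pics/crop1.png

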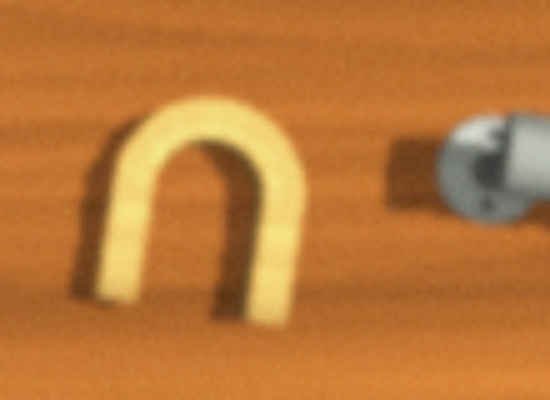

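The crop shows the chosen arch. It is pine, with its crown up in the image at about (350,230), feet at about (334,270) and (363,274), and clear space around it. I'm moving to a point above it, tilted back, which also tests reach.

```bash
cat >> h.py <<'E'
def ori(yaw,t):
    a=np.radians(yaw);t=np.radians(t)
    c=np.array([np.cos(a),np.sin(a),0]);y=np.array([-np.sin(a),np.cos(a),0]);z=-np.cos(t)*np.array([0,0,1])+np.sin(t)*c
    return R.from_matrix(np.stack([np.cross(y,z),y,z],1))
def go(G,yaw,t,back=19):
    "relative move putting the point `back` mm behind the TCP at G"
    Rm=ori(yaw,t); return rel(np.array(G)+Rm.apply([0,0,back/1000]),Rm)
E
python3 - <<'E'
from h import *
print(go([.5044,-.0598,.032+.15],-9.8,-35))
E
```

```text
(array([ 0.0631,  0.6085, -0.2045]), array([-479.7, -494.5,   56. ]))
```

Emit:
{"api": "jog_arm", "payload": {
  "plan": [
    [0,0,0,-480,-494,-10,1],
    [0,0,0,-480,-494,-10,1],
    [0,0,0,-480,-494,-10,1],
    [0,0,0,-480,-494,-10,1],
    [0,0,0,-480,-494,-10,1],
    [0,0,0,-480,-494,-10,1],
    [0,0,0,-480,-494,-10,1],
    [0,0,0,-480,-494,-10,1],
    [0,0,0,-480,-494,-10,1],
    [0.063,0.608,-0.204,-480,-494,0,1],
    [0.063,0.608,-0.204,-480,-494,20,1],
    [0.063,0.608,-0.204,-480,-494,20,1]
  ]
}}

```text
time: 1.3
ee_pos: [0.4532, 0.0443, 0.2176]
eef_rot: [0.125, 0.975, 0.016, -0.184]
ft_force: [0.5, 0.7, -0.4]
width: 0.0867
grip_force: 0.0
```

```bash
python3 - <<'E'
from h import *
s=status.read_state();print(np.round(s["joint_positions"],3),s["time"],s["ee_pos"])
print(go([.5044,-.0598,.032+.10],-9.8,-35))
E
```

```text
[-0.557  0.262  0.533  1.655 -0.214  1.626  1.33 ] 1.3 [0.45315532 0.04432783 0.21756168]
(array([ 0.0242,  0.2392, -0.0783]), array([-97.4, -87.4,  72.1]))
```

Emit:
{"api": "jog_arm", "payload": {
  "plan": [
    [0.024,0.239,-0.078,-97,-87,72,1],
    [0.024,0.239,-0.078,-97,-87,72,1],
    [0.024,0.239,-0.078,-97,-87,72,1],
    [0.024,0.239,-0.078,-97,-87,72,1],
    [0.024,0.239,-0.078,-97,-87,72,1],
    [0.024,0.239,-0.078,-97,-87,72,1]
  ]
}}

```text
time: 1.9
ee_pos: [0.4928, -0.0563, 0.1169]
eef_rot: [0.083, 0.95, 0.024, -0.298]
ft_force: [0.6, 0.7, -0.2]
width: 0.0869
grip_force: 0.0
```

```bash
python3 - <<'E'
from h import *
s=status.read_state();print(np.round(s["joint_positions"],3),s["time"],s["ee_pos"])
print(go([.5044,-.0598,.032+.10],-9.8,-35))
print(go([.5044,-.0598,.032],-9.8,-35))
E
```

```text
[-0.303  0.668  0.538  1.45  -0.286  1.727  1.682] 1.9 [ 0.49275468 -0.05625084  0.1169266 ]
(array([-0.0015,  0.0028, -0.0045]), array([-1.3, -1.5, -0.3]))
(array([-0.0015,  0.0028, -0.0045]), array([-58.4,  -1.1,  81.8]))
```

Emit:
{"api": "jog_arm", "payload": {
  "plan": [
    [-0.0015,0.003,-0.0045,-17,-1.3,24,1],
    [-0.0015,0.003,-0.0045,-33,-1.3,46,1],
    [-0.0015,0.003,-0.0045,-33,-1.3,46,1],
    [-0.0015,0.003,-0.0045,-36,-1.3,50,1],
    [-0.0015,0.003,-0.0045,-38,-1.3,53,1]
  ]
}}

```text
time: 2.4
ee_pos: [0.494, -0.0585, 0.0524]
eef_rot: [0.081, 0.95, 0.025, -0.299]
ft_force: [-1.0, 0.2, -0.0]
width: 0.0872
grip_force: 0.0
```

```bash
python3 - <<'E'
from h import *
s=status.read_state();print(np.round(s["ee_pos"],4))
print(go([.5044,-.0598,.032],-9.8,-35))
save(camera("side"),"s1.png",(270,230,430,350),5)
E
```

```text
[ 0.494  -0.0585  0.0524]
(array([-0.0003,  0.0016,  0.0002]), array([-20.2,   0.5,  29.8]))
```

View pics/s1.png

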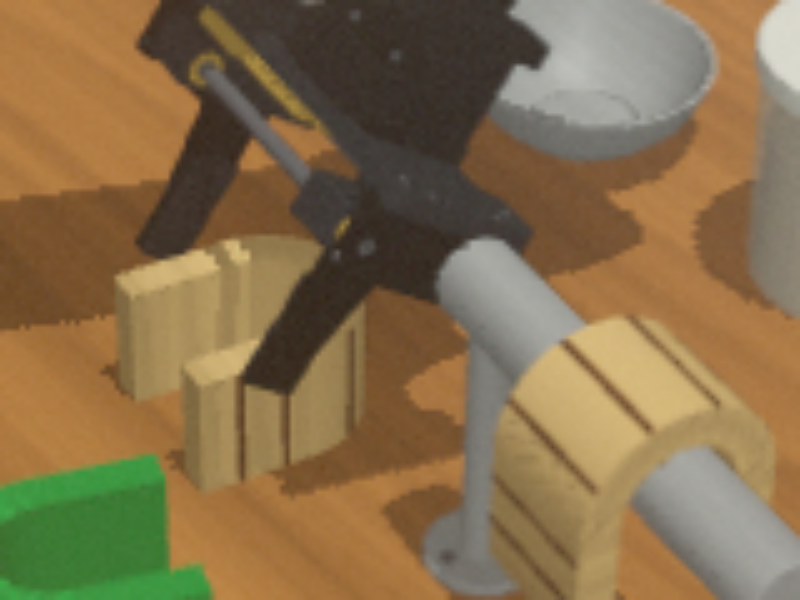

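The crop shows the fingers straddling the arch at crop pixels (165,245) and (270,385), with the walls between them and no contact. I'm descending and closing.

Emit:
{"api": "jog_arm", "payload": {
  "plan": [
    [0,0.0016,0,-10,0.5,15,1],
    [0,0.0016,0,-20,0.5,30,1],
    [0,0.0016,0,-20,0.5,30,1],
    [0,0.0016,0,-20,0.5,30,0.5],
    [0,0.0016,0,-20,0.5,30,0.5],
    [0,0.0016,0,-20,0.5,30,0.5],
    [0,0.0016,0,-20,0.5,30,0.5]
  ],
  "squeeze": 20
}}

```text
time: 3.15
ee_pos: [0.4925, -0.0585, 0.015]
eef_rot: [0.082, 0.95, 0.025, -0.301]
ft_force: [-0.4, -0.5, -1.0]
width: 0.0799
grip_force: 20.0
```

```bash
python3 - <<'E'
from h import *
s=status.read_state();print(np.round(s["ee_pos"],4))
print("lift",go([.5044,-.0598,.132],-9.8,-35))
for t in (0,40,55): print(t,go([.515,.0,.132],-9.8,t))
E
```

```text
[ 0.4925 -0.0585  0.015 ]
lift (array([-0.0003, -0.0022, -0.0011]), array([ 57.5,   0.7, -83.5]))
0 (array([-0.0007, -0.613 , -0.001 ]), array([ 46.5,  61.4, -87.2]))
40 (array([-1.0000e-03, -1.3112e+00, -7.0000e-04]), array([ 39. ,  61.4, -97.8]))
55 (array([-1.200e-03, -1.573e+00, -6.000e-04]), array([  38.4,   61.4, -102.8]))
```

Emit:
{"api": "jog_arm", "payload": {
  "plan": [
    [0,0,0,28,0,-41,0.5],
    [0,0,0,57,0,-83,0.5],
    [0,-0.15,0,55,20,-84,0.5],
    [0,-0.3,0,52,40,-85,0.5],
    [0,-0.45,0,49,61,-86,0.5],
    [0,-0.6,0,46,61,-87,0.5],
    [0,-0.75,0,45,61,-89,0.5],
    [0,-0.9,0,43,61,-92,0.5],
    [0,-1.05,0,41,61,-94,0.5],
    [0,-1.2,0,40,61,-96,0.5],
    [0,-1.31,0,39,61,-98,0.5],
    [0,-1.31,0,39,61,-98,0.5]
  ]
}}

```text
time: 4.35
ee_pos: [0.5294, -0.0072, 0.122]
eef_rot: [0.086, 0.946, -0.032, 0.31]
ft_force: [0.3, -0.2, -1.7]
width: 0.0799
grip_force: 20.0
```

```bash
python3 - <<'E'
from h import *
s=status.read_state();print(np.round(s["ee_pos"],4),np.round(s["joint_positions"],3))
for t in (40,55): print(t,go([.515,.0,.132],-9.8,t), go([.515,0,.06],-9.8,t))
E
```

```text
[ 0.5294 -0.0072  0.122 ] [-0.361 -0.159  0.114  2.375  0.7    0.428  0.576]
40 (array([-0.0131, -0.0649, -0.0045]), array([5.3, 4.6, 1.7])) (array([-0.0131, -0.0649, -0.0045]), array([47.9,  5.2, 59.8]))
55 (array([-0.0137, -0.3267, -0.0028]), array([0.4, 4.7, 0.8])) (array([-0.0137, -0.3267, -0.0028]), array([43. ,  5.2, 58.8]))
```

```bash
python3 - <<'E'
from h import *
print(go([.57,.0,.12],-9.8,55), go([.57,0,.075],-9.8,55))
E
```

```text
(array([-0.0137, -0.3267, -0.0028]), array([-36.1,  14.7,  42.4])) (array([-0.0137, -0.3267, -0.0028]), array([-9.5, 15.1, 78.7]))
```

Emit:
{"api": "jog_arm", "payload": {
  "plan": [
    [-0.013,-0.06,-0.003,-36,14,42,0.5],
    [-0.013,-0.2,-0.003,-36,14,42,0.5],
    [-0.013,-0.327,-0.003,-36,14,42,0.5],
    [-0.013,-0.327,-0.003,-36,14,42,0.5],
    [-0.013,-0.327,-0.003,-36,14,42,0.5]
  ]
}}

```text
time: 4.85
ee_pos: [0.5771, -0.0263, 0.1001]
eef_rot: [0.082, 0.915, -0.071, 0.389]
ft_force: [0.0, -0.7, -1.5]
width: 0.0795
grip_force: 20.0
```

```bash
python3 - <<'E'
from h import *
s=status.read_state();print(np.round(s["ee_pos"],4),np.round(s["joint_positions"],3))
Rm=R.from_quat(s["eef_rot"]);z=Rm.apply([0,0,1]);print("tilt",np.degrees(np.arccos(-z[2])),"yaxis",Rm.apply([0,1,0]).round(3))
print(go([.57,.0,.12],-9.8,55), go([.57,0,.075],-9.8,55))
c=camera("side");save(c,"s2.png",(220,170,420,320),4)
E
```

```text
[ 0.5771 -0.0263  0.1001] [ 0.108  0.026 -0.369  2.386  1.593  0.385 -0.31 ]
tilt 46.55471938772638 yaxis [ 0.206  0.976 -0.067]
(array([-0.071 , -0.1507,  0.0285]), array([-9.9, 24.2, -5. ])) (array([-0.071 , -0.1507,  0.0285]), array([22.6, 27.2, 25.9]))
```

View pics/s2.png

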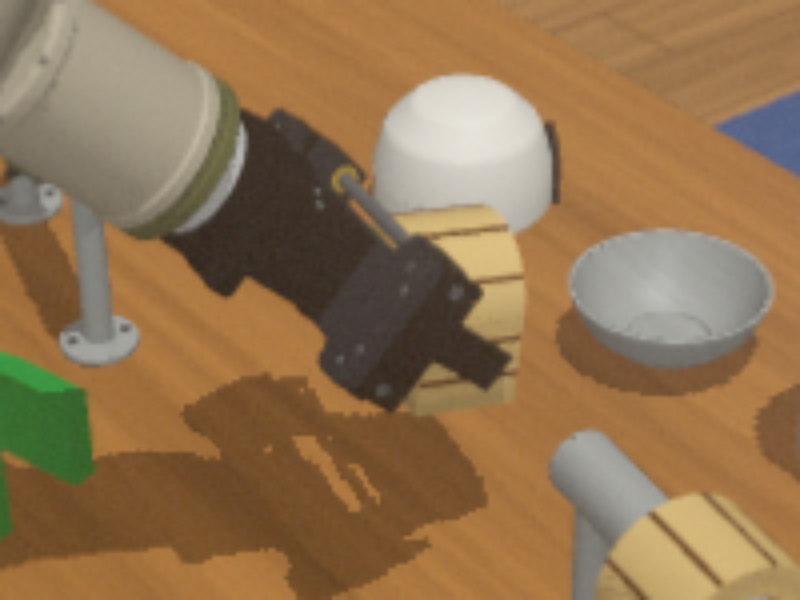

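The crop shows the arch nearly upright in the gripper, crown up at about crop (470,210) and feet clear of the shelf. I'm continuing toward upright and lowering.

Emit:
{"api": "jog_arm", "payload": {
  "plan": [
    [-0.071,-0.15,0.028,0,25,5,0.5],
    [-0.071,-0.15,0.028,22,27,26,0.5],
    [-0.071,-0.15,0.028,22,27,26,0.5],
    [-0.071,-0.15,0.028,22,27,26,0.5],
    [-0.071,-0.15,0.028,22,27,26,0.5]
  ]
}}

```text
time: 5.4
ee_pos: [0.5761, -0.0018, 0.0283]
eef_rot: [0.05, 0.906, -0.065, 0.415]
ft_force: [-1.9, 0.4, -6.5]
width: 0.08
grip_force: 20.0
```

```bash
cat > st.py <<'E'
from h import *
s=status.read_state();print(s["time"],np.round(s["ee_pos"],4),np.round(s["joint_positions"],3),np.round(s["ft_force"],1))
Rm=R.from_quat(s["eef_rot"]);z=Rm.apply([0,0,1]);print("tilt",np.degrees(np.arccos(-z[2])),"yaxis",Rm.apply([0,1,0]).round(3),"G",np.array(s["ee_pos"])-.019*z)
E
python3 st.py; python3 -c "
from h import *
for z in (.075,.055,.045,.04): print(z,go([.57,0,z],-9.8,55))"
```

```text
5.4 [ 0.5761 -0.0018  0.0283] [ 0.873  0.559 -1.21   2.414  2.136  0.845 -0.514] [-1.9  0.4 -6.5]
tilt 49.73472984629407 yaxis [ 0.144  0.987 -0.076] G [0.56191525 0.00117895 0.04061677]
0.075 (array([-0.026 , -0.0933,  0.0763]), array([-33.2,  -2.2, -16.1]))
0.055 (array([-0.026 , -0.0933,  0.0763]), array([-18. ,  -0.7,  -3.2]))
0.045 (array([-0.026 , -0.0933,  0.0763]), array([-10.4,   0.1,   3.3]))
0.04 (array([-0.026 , -0.0933,  0.0763]), array([-6.6,  0.5,  6.5]))
```

```bash
python3 - <<'E'
from h import *
c=camera("side");save(c,"s3.png",(260,200,420,320),5)
E
python3 st.py
```

```text
5.45 [ 0.5754 -0.001   0.0248] [ 0.887  0.582 -1.221  2.413  2.141  0.853 -0.51 ] [-5.8  4.8 15.9]
tilt 49.34636961645496 yaxis [ 0.147  0.987 -0.064] G [0.56125989 0.00190153 0.03715048]
```

View pics/s3.png

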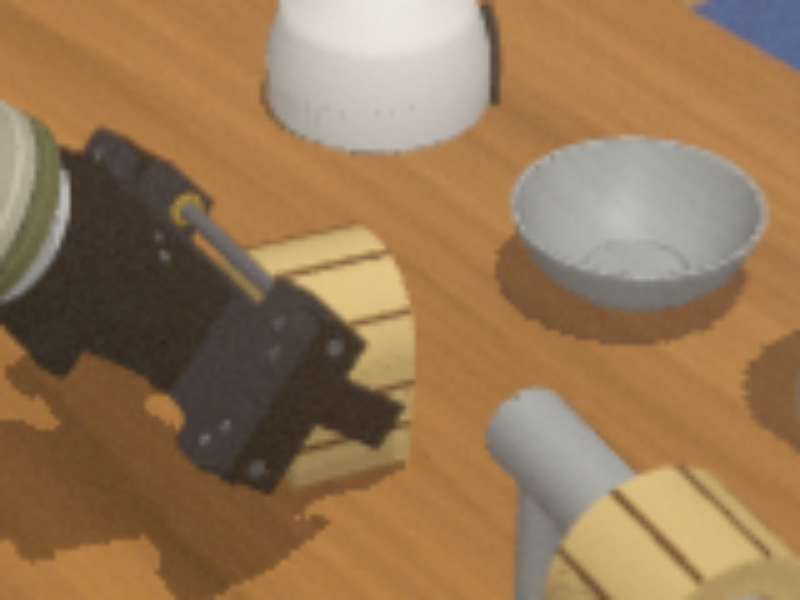

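Emit:
{"api": "jog_arm", "payload": {
  "plan": [
    [0,0,0,-3,-0.3,-2.6,0.5],
    [0,0,0,-3,-0.3,-2.6,0.5],
    [0,0,0,-3,-0.3,-2.6,0.5]
  ],
  "squeeze": 8
}}

```text
time: 5.75
ee_pos: [0.5775, -0.0021, 0.0345]
eef_rot: [0.049, 0.905, -0.067, 0.417]
ft_force: [-0.3, -0.1, -1.0]
width: 0.08
grip_force: 8.0
```

```bash
python3 st.py
```

```text
5.75 [ 0.5775 -0.0021  0.0345] [ 0.874  0.532 -1.213  2.413  2.121  0.828 -0.512] [-0.3 -0.1 -1. ]
tilt 49.96353537666859 yaxis [ 0.144  0.986 -0.08 ] G [0.56330909 0.00091662 0.04676156]
```

Emit:
{"api": "jog_arm", "payload": {
  "plan": [
    [0,0,0,0.8,0,0.6,0.5],
    [0,0,0,0.8,0,0.6,0.8],
    [0,0,0,0.8,0,0.6,1],
    [0,0,0,0.8,0,0.6,1],
    [0,0,0,0.8,0,0.6,1],
    [0,0,0,0.8,0,0.6,1]
  ]
}}

```text
time: 6.35
ee_pos: [0.5769, -0.0015, 0.0321]
eef_rot: [0.05, 0.906, -0.064, 0.416]
ft_force: [0.1, 0.4, -0.2]
width: 0.0865
grip_force: 0.0
```

```bash
python3 st.py; python3 - <<'E'
from h import *
c=camera("side");save(c,"s4.png",(260,200,420,320),5)
E
```

```text
6.35 [ 0.5769 -0.0015  0.0321] [ 0.88   0.546 -1.217  2.413  2.126  0.834 -0.512] [ 0.1  0.4 -0.2]
tilt 49.79341480611083 yaxis [ 0.144  0.987 -0.074] G [0.56265655 0.00147252 0.04439191]
```

View pics/s4.png

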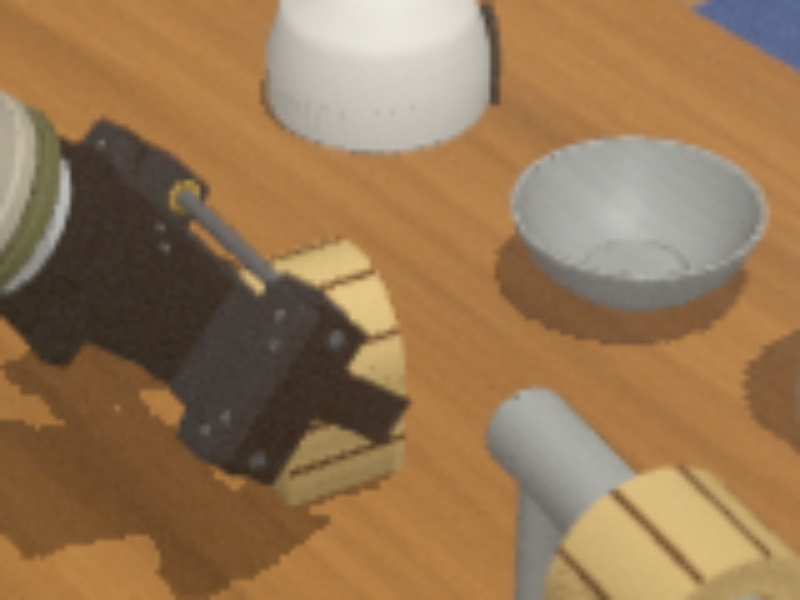

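The crop shows the arch released and sitting on its feet beside the fingers, its base edge at about crop (340,490). I'm retreating straight up at constant orientation.

Emit:
{"api": "jog_arm", "payload": {
  "plan": [
    [0,0,0,-7.6,-0.7,-6.5,1],
    [0,0,0,-15,-1.5,-13,1],
    [0,0,0,-30,-3,-26,1],
    [0,0,0,-45,-4.4,-39,1],
    [0,0,0,-60,-6,-52,1],
    [0,0,0,-76,-7.5,-65,1],
    [0,0,0,-91,-9,-78,1],
    [0,0,0,-106,-10,-91,1],
    [0,0,0,-106,-10,-91,1]
  ]
}}

```text
time: 7.3
ee_pos: [0.576, -0.003, 0.1734]
eef_rot: [0.051, 0.905, -0.065, 0.417]
ft_force: [-0.0, 0.0, -0.1]
width: 0.0872
grip_force: 0.0
```

```bash
python3 st.py; python3 -c "
from h import *
print(rel([.42,.0,.28],ori(-8,0)))"
```

```text
7.3 [ 0.576  -0.003   0.1734] [ 0.906 -0.224 -1.104  2.349  1.034  0.193  0.23 ] [-0.   0.  -0.1]
tilt 49.89068313060636 yaxis [ 0.148  0.986 -0.076] G [5.61751484e-01 4.91055322e-05 1.85592256e-01]
(array([-0.0749,  0.8676,  0.0246]), array([  19.9,  -28.1, -185.8]))
```

```bash
python3 -c "
from h import *
print(rel([.38,.0,.30],ori(-8,0)));print(rel([.38,.0,.30],ori(-99,0)))"
```

```text
(array([-0.0749,  0.8676,  0.0246]), array([  30.6,  -35.5, -228.6]))
(array([0.6289, 0.7346, 1.5018]), array([  30.6,  -35.5, -228.6]))
```

Emit:
{"api": "jog_arm", "payload": {
  "plan": [
    [0,0,0,0,-5,-60,1],
    [0,0,0,10,-15,-110,1],
    [0,0.1,0,20,-25,-160,1],
    [-0.02,0.25,0,30,-35,-200,1],
    [-0.04,0.4,0.01,30,-35,-228,1],
    [-0.05,0.55,0.01,30,-35,-228,1],
    [-0.06,0.7,0.02,30,-35,-228,1],
    [-0.075,0.868,0.025,30,-35,-228,1],
    [-0.075,0.868,0.025,30,-35,-228,1],
    [-0.075,0.868,0.025,30,-35,-228,1]
  ]
}}

```text
time: 8.3
ee_pos: [0.3814, 0.0023, 0.3016]
eef_rot: [0.067, 0.998, -0.0, 0.008]
ft_force: [0.5, 0.6, -0.0]
width: 0.0872
grip_force: 0.0
```

```bash
python3 st.py; cat > m2.py <<'E'
from h import *
c=camera("top"); W=cloud(c); hsv=cv2.cvtColor(c["image"],cv2.COLOR_RGB2HSV)
m=(W[...,2]>.03)&(W[...,2]<.1)&(abs(W[...,0]-.56)<.08)&(abs(W[...,1])<.08)
X=W[m]; print(len(X),X.max(0),np.percentile(X[:,2],[50,95,99]))
r=cv2.minAreaRect((X[:,:2]*1000).astype(np.float32)); print(r,cv2.boxPoints(r).round(0).tolist())
H=X[X[:,2]>.078]; r=cv2.minAreaRect((H[:,:2]*1000).astype(np.float32)); print("high",r, H.mean(0))
for a,b in ((W[225:280,115:245],(.135,.157)),):
    S=a.reshape(-1,3);Z=S[(S[:,2]>b[0])&(S[:,2]<b[1])];print("rail",cv2.minAreaRect((Z[:,:2]*1000).astype(np.float32)))
v,u=np.where(m);print(u.min(),u.max(),v.min(),v.max())
save(c,"t2.png",(max(u.min()-60,0),max(v.min()-60,0),u.max()+60,v.max()+60),3.5)
E
python3 m2.py; python3 -c "
from h import *
print(rel([.40,.0,.30],ori(-99,0)))"
```

```text
8.3 [0.3814 0.0023 0.3016] [-0.046 -0.256 -0.068  1.907 -0.014  1.474  1.326] [ 0.5  0.6 -0. ]
tilt 0.96417924253456 yaxis [0.134 0.991 0.001] G [0.38109995 0.00233087 0.32059092]
1026 [0.59330853 0.04486582 0.09691726] [0.08483046 0.09238588 0.09437669]
((560.8955078125, 2.2708816528320312), (80.39454650878906, 56.14569091796875), 80.78437805175781) [[527.0, -33.0], [582.0, -42.0], [595.0, 37.0], [540.0, 46.0]]
high ((561.0404052734375, 3.129974365234375), (66.4107437133789, 56.11835861206055), 80.73975372314453) [0.56063426 0.0028267  0.08658558]
rail ((511.8051452636719, 290.6011962890625), (199.78359985351562, 33.520469665527344), 75.6353988647461)
301 340 214 245
(array([ 6.0000e-04, -2.0000e-04,  1.5906e+00]), array([-17.3,   1.3,  -2.1]))
```

View pics/t2.png

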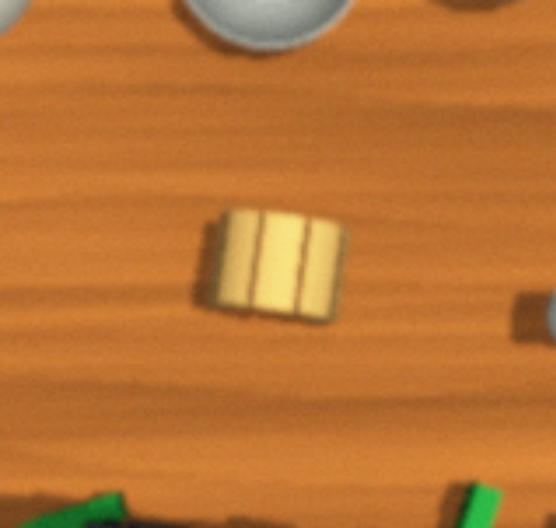

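The crop shows the arch standing on its feet, crown up, at about crop (280,265), which is about (0.561, 0.0025) with its tunnel at -9.2°. Next I turn and move above it, closing along the tunnel.

```bash
python3 -c "
from h import *
print(rel([.561,.0025,.13],ori(-99.2,0)))"
```

```text
(array([ 6.000e-04, -2.000e-04,  1.594e+00]), array([-176.4,   25.8,  167.9]))
```

Emit:
{"api": "jog_arm", "payload": {
  "plan": [
    [0,0,0.15,-50,5,0,1],
    [0,0,0.3,-80,10,0,1],
    [0,0,0.45,-110,15,0,1],
    [0,0,0.6,-140,20,20,1],
    [0,0,0.75,-176,26,40,1],
    [0,0,0.9,-176,26,60,1],
    [0,0,1.05,-176,26,80,1],
    [0,0,1.2,-176,26,100,1],
    [0,0,1.35,-176,26,120,1],
    [0,0,1.5,-176,26,150,1],
    [0,0,1.594,-176,26,168,1],
    [0,0,1.594,-176,26,168,1]
  ]
}}

```text
time: 9.55
ee_pos: [0.56, 0.0028, 0.1312]
eef_rot: [0.762, 0.648, 0.003, 0.005]
ft_force: [-1.1, 0.2, 0.1]
width: 0.0873
grip_force: 0.0
```

```bash
python3 st.py; python3 -c "
from h import *
print(rel([.561,.0025,.1],ori(-99.2,0)));print(rel([.561,.0025,.077],ori(-99.2,0)))"
```

```text
9.55 [0.56   0.0028 0.1312] [-0.085  0.25  -0.005  1.763  0.007  1.117 -0.255] [-1.1  0.2  0.1]
tilt 0.7167563795366209 yaxis [ 0.987 -0.16   0.012] G [0.55973934 0.0028662  0.15015906]
(array([ 0.0123,  0.0023, -0.0004]), array([-0. ,  0.7, 31.2]))
(array([ 0.0123,  0.0023, -0.0004]), array([ 0. ,  0.4, 54.2]))
```

Emit:
{"api": "jog_arm", "payload": {
  "plan": [
    [0.012,0.002,0,0,0.5,15,1],
    [0.012,0.002,0,0,0.5,30,1],
    [0.012,0.002,0,0,0.5,42,1],
    [0.012,0.002,0,0,0.5,52,1],
    [0.012,0.002,0,0,0.5,52,1],
    [0.012,0.002,0,0,0.5,52,1]
  ]
}}

```text
time: 10.15
ee_pos: [0.5634, 0.0025, 0.0823]
eef_rot: [0.761, 0.648, 0.002, 0.002]
ft_force: [-0.1, 0.2, 0.2]
width: 0.0869
grip_force: 0.0
```

```bash
python3 st.py; python3 -c "
from h import *
print(rel([.561,.0025,.077],ori(-99.2,0)))"
```

```text
10.15 [0.5634 0.0025 0.0823] [-0.081  0.314 -0.006  1.793  0.002  1.028 -0.247] [-0.1  0.2  0.2]
tilt 0.3127747664154417 yaxis [ 0.987 -0.159  0.005] G [0.56333079 0.00253751 0.10127773]
(array([ 0.0053, -0.0011,  0.0009]), array([-0.4, -2.4,  5.3]))
```

Emit:
{"api": "jog_arm", "payload": {
  "plan": [
    [0.005,0,0,0,-2.4,5,1],
    [0.005,0,0,0,-2.4,5,1],
    [0.005,0,0,0,-2.4,5,0.4],
    [0.005,0,0,0,-2.4,5,0.4],
    [0.005,0,0,0,-2.4,5,0.2],
    [0.005,0,0,0,-2.4,5,0.2],
    [0.005,0,0,0,-2.4,5,0.2],
    [0.005,0,0,0,-2.4,5,0.2],
    [0.005,0,0,0,-2.4,5,0.2]
  ],
  "squeeze": 25
}}

```text
time: 11.05
ee_pos: [0.561, 0.003, 0.0773]
eef_rot: [0.761, 0.648, 0.001, -0.0]
ft_force: [-0.3, 0.6, 1.1]
width: 0.0557
grip_force: 25.0
```

```bash
python3 st.py; python3 -c "
from h import *
print(rel([.56,.0025,.26],ori(-99.2,0)));print(rel([.512,.2906,.26],ori(-14.4,0)))"
```

```text
11.05 [0.561  0.003  0.0773] [-8.100e-02  3.190e-01 -7.000e-03  1.799e+00  1.000e-03  1.023e+00
 -2.470e-01] [-0.3  0.6  1.1]
tilt 0.06929794139612037 yaxis [ 0.987 -0.159  0.   ] G [0.56101503 0.00294099 0.09626022]
(array([ 0.0004, -0.0011,  0.0007]), array([  -0.4,   -0.9, -182.7]))
(array([ 1.2000e-03, -6.0000e-04, -1.4793e+00]), array([ 276.4,  -94.1, -182.5]))
```

Emit:
{"api": "jog_arm", "payload": {
  "plan": [
    [0,0,0,0,0,-20,0.2],
    [0,0,0,0,0,-50,0.2],
    [0,0,0,0,0,-90,0.2],
    [0,0,-0.12,0,0,-130,0.2],
    [0,0,-0.24,0,0,-170,0.2],
    [0,0,-0.36,0,0,-190,0.2],
    [0,0,-0.5,20,-10,-190,0.2],
    [0,0,-0.64,50,-20,-190,0.2],
    [0,0,-0.78,80,-30,-190,0.2],
    [0,0,-0.92,110,-40,-190,0.2],
    [0,0,-1.06,140,-50,-190,0.2],
    [0,0,-1.06,140,-50,-190,0.2]
  ]
}}

```text
time: 12.25
ee_pos: [0.5323, 0.1542, 0.2671]
eef_rot: [0.324, 0.946, 0.001, -0.001]
ft_force: [0.5, -0.1, -1.0]
width: 0.0553
grip_force: 25.0
```

```bash
python3 st.py; python3 -c "
from h import *
print(rel([.512,.2906,.265],ori(-14.4,0)))"
```

```text
12.25 [0.5323 0.1542 0.2671] [-0.187  0.164 -0.198  1.576  0.03   1.404  0.524] [ 0.5 -0.1 -1. ]
tilt 0.17528285782008288 yaxis [0.613 0.79  0.002] G [0.53229592 0.15409679 0.28612318]
(array([ 0.0026, -0.0017, -0.4079]), array([99.6, 95.4,  2.5]))
```

Emit:
{"api": "jog_arm", "payload": {
  "plan": [
    [0.002,-0.002,-0.12,25,25,2,0.2],
    [0.002,-0.002,-0.25,50,48,2,0.2],
    [0.002,-0.002,-0.35,75,72,2,0.2],
    [0.002,-0.002,-0.408,99,95,2,0.2],
    [0.002,-0.002,-0.408,99.6,95.4,2,0.2],
    [0.002,-0.002,-0.408,99.6,95.4,2,0.2],
    [0.002,-0.002,-0.408,99.6,95.4,2,0.2]
  ]
}}

```text
time: 12.95
ee_pos: [0.5157, 0.284, 0.2653]
eef_rot: [0.132, 0.991, -0.001, 0.001]
ft_force: [0.1, -0.1, -1.3]
width: 0.056
grip_force: 25.0
```

```bash
python3 st.py; python3 - <<'E'
from h import *
print(rel([.512,.2906,.265],ori(-14.4,0)))
c=camera("side"); W=cloud(c); save(c,"s5.png",(150,80,330,215),4.4)
h=cv2.cvtColor(c["image"],cv2.COLOR_RGB2HSV)
E
```

```text
12.95 [0.5157 0.284  0.2653] [-0.325  0.251 -0.312  1.483  0.08   1.42   0.665] [ 0.1 -0.1 -1.3]
tilt 0.16630028354339466 yaxis [ 0.262  0.965 -0.002] G [0.51570611 0.28402715 0.28426442]
(array([-0.0021,  0.002 , -0.0142]), array([5.3, 5.4, 0.2]))
```

View pics/s5.png

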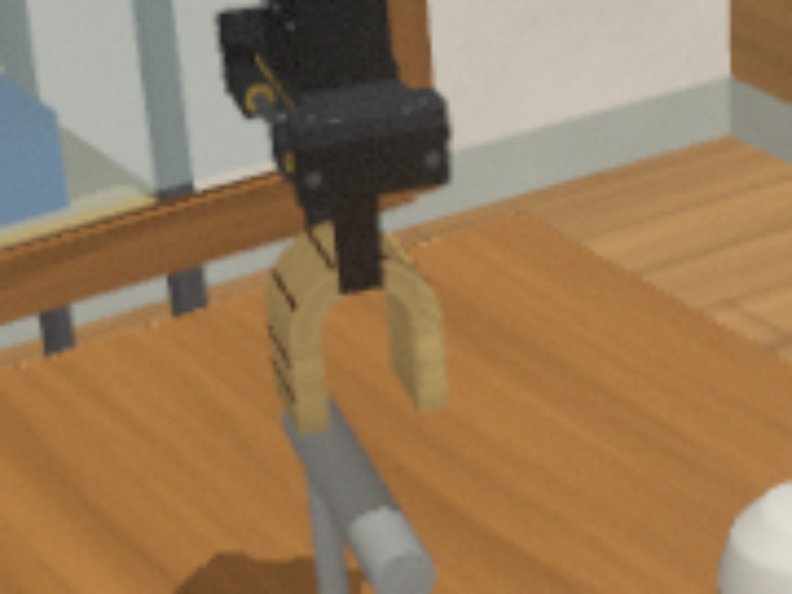

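The crop shows the arch upright in the grip, crown at (340,240), with the feet above the tube and the tunnel lined up with it. I'm fine-centring now.

Emit:
{"api": "jog_arm", "payload": {
  "plan": [
    [-0.002,0.002,-0.014,5.3,5.4,0,0.2],
    [-0.002,0.002,-0.014,5.3,5.4,0,0.2],
    [-0.002,0.002,-0.014,5.3,5.4,0,0.2]
  ]
}}

```text
time: 13.3
ee_pos: [0.5113, 0.2921, 0.2656]
eef_rot: [0.124, 0.992, 0.0, 0.0]
ft_force: [0.0, -0.7, -0.1]
width: 0.0555
grip_force: 25.0
```

```bash
python3 st.py; python3 - <<'E'
from h import *
print(rel([.512,.2906,.265],ori(-14.4,0)))
# side view: arch points in the rail frame
c=camera("side"); W=cloud(c); h=cv2.cvtColor(c["image"],cv2.COLOR_RGB2HSV).astype(int)
a=np.radians(75.6); e=np.array([np.cos(a),np.sin(a)]); n=np.array([np.sin(a),-np.cos(a)])
d=W[...,:2]-[.512,.2906]; p=d@n*1000; q=d@e*1000; z=W[...,2]*1000
m=(abs(p)<60)&(abs(q)<50)&(z>175)&(z<282)&(h[...,1]>60)
print(m.sum()); 
for lo,hi in ((186,205),(205,225),(225,245),(245,262),(262,280)):
    s=m&(z>lo)&(z<hi)
    if s.sum()>5: print(lo,"p",np.percentile(p[s],[2,50,98]).round(1),"q",np.percentile(q[s],[2,50,98]).round(1))
f=m&(q<-20)&(z<235); P=np.sort(p[f]); print("face p",P[::max(1,len(P)//15)].round(0), "lowest z",np.percentile(z[m],1))
E
```

```text
13.3 [0.5113 0.2921 0.2656] [-0.332  0.252 -0.32   1.482  0.079  1.42   0.668] [ 0.  -0.7 -0.1]
tilt 0.05137044665610576 yaxis [0.246 0.969 0.001] G [0.51133185 0.29208571 0.28456505]
(array([ 0.0009, -0.    ,  0.0026]), array([-1. , -1.3,  0.6]))
1045
186 p [-40.3  22.5  38. ] q [-30.5 -24.   26. ]
205 p [-40.5 -24.1  38.1] q [-30.7 -24.4  25.8]
225 p [-40.6 -24.2  38.8] q [-30.8 -24.2  26. ]
245 p [-39.8 -27.8  35.2] q [-31.6 -25.1  23.9]
262 p [-31.3 -11.8  28.8] q [-37.9 -16.5  29.2]
face p [-41. -39. -36. -34. -32. -30. -28. -25. -23.  24.  27.  28.  31.  33.
  35.  38.] lowest z 188.71477558168453
```

Emit:
{"api": "jog_arm", "payload": {
  "plan": [
    [0.001,0,0.0026,-1,-1.3,10,0.2],
    [0.001,0,0.0026,-1,-1.3,25,0.2],
    [0.001,0,0.0026,-1,-1.3,40,0.2],
    [0.001,0,0.0026,-1,-1.3,55,0.2],
    [0.001,0,0.0026,-1,-1.3,70,0.2],
    [0.001,0,0.0026,-1,-1.3,85,0.2],
    [0.001,0,0.0026,-1,-1.3,98,0.2],
    [0.001,0,0.0026,-1,-1.3,104,0.2],
    [0.001,0,0.0026,-1,-1.3,104,0.2],
    [0.001,0,0.0026,-1,-1.3,104,0.2]
  ]
}}

```text
time: 14.35
ee_pos: [0.5123, 0.2909, 0.162]
eef_rot: [0.125, 0.992, 0.0, 0.0]
ft_force: [-0.1, -0.4, -0.7]
width: 0.0553
grip_force: 25.0
```

```bash
python3 st.py; python3 - <<'E'
from h import *
print(rel([.512,.2906,.150],ori(-14.4,0)))
E
```

```text
14.35 [0.5123 0.2909 0.162 ] [-0.332  0.313 -0.317  1.627  0.102  1.218  0.65 ] [-0.1 -0.4 -0.7]
tilt 0.028204403733564573 yaxis [0.249 0.969 0.   ] G [0.51229802 0.2909294  0.18095066]
(array([0.0004, 0.0003, 0.0001]), array([ 0.2, -0.4, 12. ]))
```

No contact so far. I'm easing down onto the rail.

Emit:
{"api": "jog_arm", "payload": {
  "plan": [
    [0,0,0,0,0,4,0.2],
    [0,0,0,0,0,7,0.2],
    [0,0,0,0,0,9,0.2],
    [0,0,0,0,0,10,0.2],
    [0,0,0,0,0,10,0.2],
    [0,0,0,0,0,10,0.2]
  ]
}}

```text
time: 14.95
ee_pos: [0.5121, 0.2908, 0.1516]
eef_rot: [0.125, 0.992, -0.0, -0.0]
ft_force: [-1.2, -0.0, -2.2]
width: 0.0563
grip_force: 25.0
```

Emit:
{"api": "jog_arm", "payload": {
  "plan": [
    [0,0,0,0,0,0.7,0.2],
    [0,0,0,0,0,1.3,0.2],
    [0,0,0,0,0,1.3,0.2]
  ]
}}

```text
time: 15.25
ee_pos: [0.5122, 0.2908, 0.1506]
eef_rot: [0.125, 0.992, 0.0, 0.0]
ft_force: [-1.6, -0.6, 3.7]
width: 0.0559
grip_force: 25.0
```

Emit:
{"api": "jog_arm", "payload": {
  "plan": [
    [0,0,0,0,0,0.5,0.2],
    [0,0,0,0,0,0.5,0.2]
  ]
}}

```text
time: 15.45
ee_pos: [0.5122, 0.2907, 0.1505]
eef_rot: [0.125, 0.992, 0.0, 0.0]
ft_force: [-2.6, -2.3, 7.2]
width: 0.056
grip_force: 25.0
```

Seated, with the upward force growing to 7 N. Now releasing: ease the grip first, then open.

Emit:
{"api": "jog_arm", "payload": {
  "plan": [
    [0,0,0,0,0,-0.4,0.2],
    [0,0,0,0,0,-0.4,0.35],
    [0,0,0,0,0,-0.4,0.5],
    [0,0,0,0,0,-0.4,0.8],
    [0,0,0,0,0,-0.4,1],
    [0,0,0,0,0,-0.4,1],
    [0,0,0,0,0,-0.4,1],
    [0,0,0,0,0,-0.4,1]
  ],
  "squeeze": 4
}}

```text
time: 16.25
ee_pos: [0.512, 0.2907, 0.15]
eef_rot: [0.125, 0.992, -0.0, -0.0]
ft_force: [-0.2, -0.5, -0.3]
width: 0.0865
grip_force: 0.0
```

Emit:
{"api": "jog_arm", "payload": {
  "plan": [
    [0,0,0,0,0,-8,1],
    [0,0,0,0,0,-20,1],
    [0,0,0,0,0,-40,1],
    [0,0,0,0,0,-70,1],
    [0,0,0,0,0,-110,1],
    [0,0,0,100,0,-150,1],
    [0,0,0,130,0,-150,1],
    [0,0,0,180,0,-150,1],
    [0,0,0,180,0,-150,1],
    [0,0,0,180,0,-150,1]
  ]
}}

```text
time: 17.25
ee_pos: [0.3333, 0.3381, 0.3028]
eef_rot: [0.122, 0.993, 0.001, 0.001]
ft_force: [0.6, 1.0, 0.8]
width: 0.0869
grip_force: 0.0
```

```bash
python3 st.py; python3 - <<'E'
from h import *
c=camera("side"); save(c,"s6.png",(0,100,480,440),1.6)
c=camera("top"); W=cloud(c)
S=W[215:290,105:255].reshape(-1,3)
a=np.radians(75.6); e=np.array([np.cos(a),np.sin(a)]); n=np.array([np.sin(a),-np.cos(a)])
d=(S[:,:2]-[.512,.2906])*1000; k=(S[:,2]>.09)&(S[:,2]<.18)&(abs(d@n)<60)
print("w",np.percentile((d@n)[k],[0,100]),np.percentile(S[k,2],[50,99])); A=k&(abs(d@n)>22); print("along",np.percentile((d@e)[A],[1,99]))
E
```

```text
17.25 [0.3333 0.3381 0.3028] [-0.441 -0.015 -0.439  1.691 -0.006  1.461  0.448] [0.6 1.  0.8]
tilt 0.1995792290010332 yaxis [0.242 0.97  0.003] G [0.33326561 0.33805536 0.32184901]
w [-42.62588522  40.31673865] [0.14726685 0.16624475]
along [-27.40411145  28.36311508]
```

View pics/s6.png

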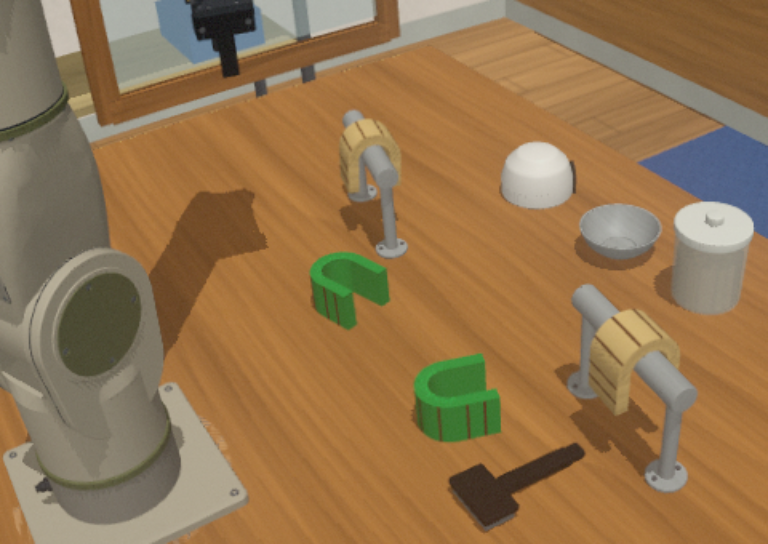

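The picture shows the arch astride the middle of the left rail at (370,160), crown up. The twin at (635,350) and everything else are where they were, and the robot is clear.

```bash
python3 -c "
from bench import order
print(order.close_job())"
```

```text
the job is handed in; nothing more can be done
None
```

The arch was stood on its feet and released, then re-gripped by its crown ends and set astride the middle of the empty (left) rail, where it hangs crown up; the job was handed in at about 17 s of the 62 s, with nothing else seen to have moved.

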